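Square the printing block in the gluing jig and hold it clamped

TASK

The carved face of the wooden printing block has just been re-glued. Without lifting it off, slide the block along the board of the gluing jig until its edges lie flush against both steel stops (the far one and the left one), then press the black knob of the sprung plunger half way down, 15 mm of its 30 mm travel, so that its foot clamps the block, and keep it there; never bottom the plunger, and leave the other things on the table alone. The program finishes while the robot is still holding the knob down.

Things in the scene. Friction and masses are not known exactly. Their poses are not given: they have to be found in the camera images.
- jig: Gluing jig, fixed: a wooden board 330 x 225 mm, 18 mm thick, with two steel stops. Origin on the table under the board, which spans x -180 to +150, y -140 to +85 mm in its frame (unturned: x away from the robot, y left, z up). A post behind the far stop carries a bracket 32 mm wide, 84-100 mm above the table, reaching back to x = +56 at y = +20 mm; plunger axis at x = +77, y = +20 mm.
- home (a point): Point of the jig, on the board's upper face (18 mm above the table), where the block's origin lies when the block touches both stops squarely: x = +20, y = 0 mm in the jig's frame, axes as the jig's.
- far_stop (a point): Middle of the far stop's contact face, on the board (jig frame x = +105, y = 0). The face is 130 mm long along the jig's y and 20 mm high; the stop is 20 mm thick.
- left_stop (a point): Middle of the left stop's contact face, on the board (jig frame x = +20, y = +55). The face is 140 mm long along the jig's x and 20 mm high; the stop is 20 mm thick.
- block: Loose dark printing block 170 (x) x 110 (y) x 30 mm, 0.3-0.6 kg, lying on the jig's board. Origin: centre of its underside, z up. On top a pale grip bar along its x, from x = -55 to +15 mm, 26 mm wide (y -13 to +13), its top 60 mm above the underside. The +x end goes to the far stop, the +y side to the left stop. Starts some cm off both, turned under 20 degrees from the jig.
- knob_top (a point): Black round knob, 40 mm across and 20 mm high, on top of the plunger; this point is the centre of its flat top, 150 mm above the table when released. It moves straight down with the plunger.
- foot: Rubber foot, 24 mm across, at the lower end of the plunger; origin at the centre of its underside, which is 6 mm above the seated block's top while the plunger is released. It is sprung against the plunger: once it meets the block, it stays while the plunger goes on down.
- plunger (a joint): Travel of the spring plunger downward in m: 0 released (up), 0.030 bottomed. It springs back when let go. The knob needs about 2 N to start, 3 N at 6 mm where the foot meets the block, then 5.5 N and about 1 N more per mm: some 14 N at 15 mm.
- round_block: Bystander: small round printing block 80 mm across, 55 mm high with its knob. Origin under its centre. Leave alone.
- dye_jar: Bystander: white jar 70 mm across, 100 mm high. Origin under its centre. Leave alone.
- brush: Bystander: brush lying on the table beside the jig. Leave alone.
Not all that is in view belongs to the job. What is meant by the block is not orange, and is the larger of those in its own colour.

How it is judged:
On the way, in this order (a step that is already met when the one before it is completed fails the run):
1. the block lies flush against both stops, with the plunger still up (x of block in the frame of home between -0.003 and 0.003 m and y of block in the frame of home between -0.003 and 0.003 m and angle between the x axis of block and the x axis of jig, either way round below 0.035 rad and z of block in the frame of home below 0.004 m and value of joint plunger below 0.003 m), for 0.2 s.
2. the knob is pressed half way and the foot clamps the block (value of joint plunger between 0.011 and 0.019 m and contact force between foot and block above 2 N), for 0.3 s.
At the end, for the whole second after the job is handed in: The block lies on the board within 3 mm of touching both stops and within 2 degrees of square; the robot is still pressing the knob (more than 3 N), the plunger stands still 11 to 19 mm down, and its foot presses on the block with more than 2 N (all of step 2 and x of block in the frame of home between -0.003 and 0.003 m and y of block in the frame of home between -0.003 and 0.003 m and angle between the x axis of block and the x axis of jig, either way round below 0.035 rad and z of block in the frame of home below 0.004 m and velocity of joint plunger between -0.01 and 0.01 m/s and contact force between any of the fingers, the arm and plunger above 3 N); the arm keeps its last pose, push and grip.
It fails at once if the block is lifted off the board (by more than 15 mm) (z of block in the frame of home above 0.015 m).
It fails at once if the plunger is bottomed (more than 27 mm down) (value of joint plunger above 0.027 m).
It fails at once if a bystander is moved by more than 15 mm (distance of any of round_block, dye_jar, brush from where it was at the start of the episode above 0.015 m).
It also fails if it takes over 51 s, if anything falls off the work surface, if the arm or the gripper's body presses on something with over 40 N, if the wrist force passes 120 N, or if a joint passes its speed limit or range.

ROBOT

A 6-joint arm with a two-finger parallel gripper is mounted at the origin on the work surface. World frame = base frame: x ahead of the robot, y to its left, z up, the work surface at z = 0. Lengths are in m, angles in rad, forces in N, time in s.
With the tool pointing down it reaches from about 0.375 to 0.9 m from the base axis. Payload 3.1 kg.
Tool frame: the origin (TCP) lies at the centre of the arm's flange, where the gripper is bolted on; the fingertips stand 173 mm ahead of it and the grasp point (between the pads) lies 155 mm ahead of it; z points along the fingers, y is the line along which they close (so a half turn about z gives the same grasp; the last joint's range is limited). The gripper opens to 85 mm and grips with 20 to 120 N. Pads are 22 mm wide; open, the fingers measure 114 mm over their backs; the gripper's body (76 mm by 85 mm) begins 54 mm behind the grasp point. The pads swing forward as they close: fully open they stand 13 mm farther back than shut.
Start: joints at [1.143, 0.527, 1.433, -0, 1.181, -0.178], TCP at [0.154, 0.606, 0.405] pointing down, gripper open.
Joint ranges: [-3.08, 3.08], [-0.75, 2.2], [0.22, 2.44], [-1.43, 4.57], [0, 2.65], [-2.85, 2.85]. Speed limits (rad/s): [2.79, 2.79, 3.14, 3.14, 3.14, 3.14].

INTERFACE

Orientations are given as a unit quaternion [x, y, z, w].
In Python, from station import * gives the robot as it stands.
- The arm moves only by the shell command python3 -m jog 'ROWS' [OPENING] [FORCE]. ROWS is a JSON object of lists of equal length, an entry for each row: "linear": the shift along the world's x, y, z in mm, a list of three; "turn": the turn about the world's z in units of 5 degrees (1.0 is 5 degrees). A call has 1 to 12 rows; each row shifts and turns the commanded pose from where the row before left it; what a row does not reach is not made up. A row lasts 1/8 s, in which the tool goes at most 62.5 mm and 10.7 degrees, less where a joint would pass 70% of its speed; a pose out of reach is approached as far as the arm can. A call is refused whole if a number of a shift passes 62.5 or a number of a turn 1, either way. A call with a gripper value outside its range is refused whole. OPENING is the opening, from 0 (shut) to 1 (fully open), set as the call begins (- or left out, the last holds). The fingers move at their own pace and stop on an object; FORCE is the grip in N (left out, the last holds). Time passes only in rows, so rows that do not move let the fingers close. It gives the time, the measured TCP pose, the force, the opening and the grip force at its end, in the units of the state.
- sense(): the state, without advancing time (a new reading comes with each control period).
- snapshot(name): name is "scene" or "top" or "wrist"; returns the picture (384x512x3 uint8, red, green, blue); there is no depth.
- get_calibration(name): a dict with "fx", "fy", "cx", "cy" (pixels), "world_to_cam" (4x4, takes a point from world to camera coordinates). Camera axes: x right, y down, z forward; pixel columns grow to the right and rows downward; lengths in m; the calibration is good to about 2 mm. A picture is of the moment at which its call begins: read the wrist's pose just before it. get_calibration takes no time and is no camera call; for the wrist camera it gives the pose at the moment of the call.
- sign_off(): hands the job in; it is judged then, once.
The state is a dict: "t": time; "q": joint angles; "qd": joint speeds; "tau": joint torques, N m; "tcp_pos": TCP position; "tool_rot": TCP orientation; "force": force on the tool from outside, world axes, zero at the start; "ft_torque": the same for the moment, N m; "finger_gap": opening from 0.0 (shut) to 1.0 (fully open); "gripper_force": force on a finger pad.
Only numpy, scipy, OpenCV 4.12 (cv2) and the standard library are available. Lean on these libraries where they do the work, as an engineer would, in place of code of your own. Each camera call takes 0.05 s, during which the arm holds its last target. There are 200 camera calls.

## Working session

There is one attempt and no reset: what is moved stays moved. The work goes in short steps, Python scripts to look and compute and a shell command to move; the robot and the scene stay as the last step left them, time stands still between calls to the robot, and variables do not carry over. Pictures are saved under pics/ and viewed, at most 10 in all, crops included, and the job is handed in when it is done.

```bash
mkdir -p pics; python3 - <<'E'
from station import *
import cv2,numpy as np
s=sense();print(s['t'],s['tcp_pos'],s['tool_rot'],s['force'])
for n in("scene","top"):
    im=snapshot(n);cv2.imwrite(f"pics/{n}0.png",im[:,:,::-1]);c=get_calibration(n);print(n,c)
E
```

```text
0.0 [0.15372901 0.60544492 0.40372093] [ 1.24087576e-01  9.92270667e-01 -1.04264528e-03 -3.29863729e-04] [ 0.01224379 -0.18630448  0.44710893]
scene {'fx': 353.5685032890762, 'fy': 353.5685032890762, 'cx': 256.6314887634804, 'cy': 188.75238464751087, 'world_to_cam': array([[ 0.15213863,  0.98823816, -0.0154655 , -0.08471347],
       [ 0.72919028, -0.12279372, -0.67320372, -0.3296415 ],
       [-0.66718467,  0.091143  , -0.73929532,  1.57467761],
       [ 0.        ,  0.        ,  0.        ,  1.        ]])}
top {'fx': 434.7463248549481, 'fy': 434.7463248549481, 'cx': 257.1272184571906, 'cy': 194.0658604167298, 'world_to_cam': array([[ 0.00339036, -0.999883  ,  0.01491645, -0.01591229],
       [-0.99852029, -0.00419458, -0.05421833,  0.56765472],
       [ 0.05427456, -0.01471055, -0.99841768,  1.2526954 ],
       [ 0.        ,  0.        ,  0.        ,  1.        ]])}
```

View pics/top0.png

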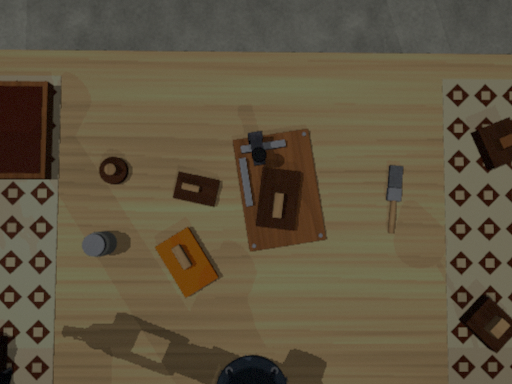

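View pics/scene0.png

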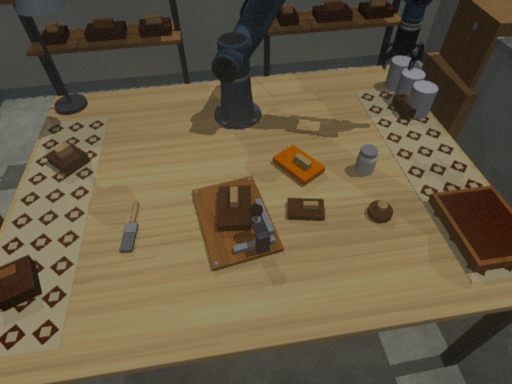

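The top view shows the board with corners near (234,138), (308,129), (326,239) and (252,250). The target block is the large dark one at (279,198). The plunger knob is at (259,155), the far stop at (263,146), and the left stop at (246,182).

```bash
cat > h.py <<'E'
import cv2,numpy as np
from station import *
def ray(c,uv,z):
    T=np.array(c['world_to_cam']);R,t=T[:3,:3],T[:3,3];o=-R.T@t
    d=R.T@np.array([(uv[0]-c['cx'])/c['fx'],(uv[1]-c['cy'])/c['fy'],1.])
    return (o+d*(z-o[2])/d[2])[:2]
def proj(c,p):
    q=np.array(c['world_to_cam'])@np.r_[p,1]
    return np.array([c['cx']+c['fx']*q[0]/q[2],c['cy']+c['fy']*q[1]/q[2]])
E
python3 - <<'E'
from h import *
im=cv2.imread("pics/top0.png");c=get_calibration("top")
cr=im[115:265,215:345]
cv2.imwrite("pics/crop0.png",cv2.resize(cr,None,fx=4,fy=4,interpolation=cv2.INTER_CUBIC))
for p in [(242,210),(290,140),(315,230),(265,200),(295,180),(280,205),(278,200),(247,185),(275,146),(220,220)]: print(p,im[p[1],p[0]],cv2.cvtColor(im[p[1]:p[1]+1,p[0]:p[0]+1],cv2.COLOR_BGR2HSV)[0,0])
E
```

```text
(242, 210) [ 65  93 101] [ 23  91 101]
(290, 140) [30 57 90] [ 14 170  90]
(315, 230) [29 53 82] [ 14 165  82]
(265, 200) [15 23 40] [ 10 159  40]
(295, 180) [ 7 18 40] [ 10 210  40]
(280, 205) [ 59  85 106] [ 17 113 106]
(278, 200) [ 60  88 110] [ 17 116 110]
(247, 185) [92 89 86] [105  17  92]
(275, 146) [95 93 90] [102  13  95]
(220, 220) [ 74 103 111] [ 24  85 111]
```

View pics/crop0.png

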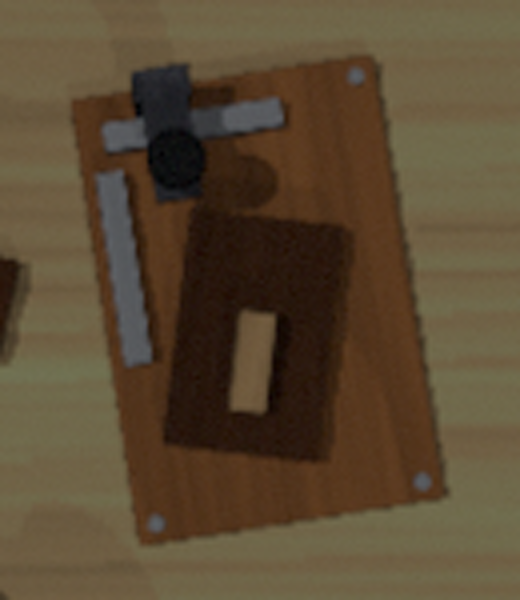

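The 4x crop shows the board, both stops, the knob at about (177,158) and the dark block with its pale bar at about (254,362). The block is turned clockwise from the jig. Next I fit rectangles to these.

```bash
cat >> h.py <<'E'
def seg(im,box=(215,115,345,265),k=4):
    x0,y0,x1,y1=box
    b=cv2.resize(im[y0:y1,x0:x1],None,fx=k,fy=k,interpolation=cv2.INTER_CUBIC)
    b=cv2.GaussianBlur(b,(5,5),0);h=cv2.cvtColor(b,cv2.COLOR_BGR2HSV);H,S,V=[h[:,:,i].astype(int) for i in range(3)]
    back=lambda p:(np.asarray(p,float)+.5)/k-.5+[x0,y0]
    def big(m,o):
        m=cv2.morphologyEx(m.astype(np.uint8),cv2.MORPH_OPEN,np.ones((o,o)))
        return max(cv2.findContours(m,cv2.RETR_EXTERNAL,cv2.CHAIN_APPROX_NONE)[0],key=cv2.contourArea)
    cs={}
    cs['block']=big((V<60)&(S>120)&(H<25),15)
    hull=np.zeros(V.shape,np.uint8);cv2.drawContours(hull,[cv2.convexHull(cs['block'])],-1,1,-1)
    cs['bar']=big((V>80)&(hull>0),5)
    steel=((S<60)&(V>60)).astype(np.uint8)
    st=[q for q in cv2.findContours(cv2.morphologyEx(steel,cv2.MORPH_OPEN,np.ones((5,5))),cv2.RETR_EXTERNAL,cv2.CHAIN_APPROX_NONE)[0] if cv2.contourArea(q)>600]
    for i,q in enumerate(st): cs[f'steel{i}']=q
    cs['board']=cv2.convexHull(big((S>135),9))
    cs['knob']=big((V<35)&(S<140)&(np.indices(V.shape)[0]<200),9)
    return cs,back
def rect(c,q,back,z):
    P=np.array([ray(c,p,z) for p in back(q.reshape(-1,2))])
    (cx,cy),(w,h),a=cv2.minAreaRect((P*1000).astype(np.float32))
    B=cv2.boxPoints(((cx,cy),(w,h),a)); e=[B[1]-B[0],B[2]-B[1]];L=max(e,key=np.linalg.norm)
    if L[0]<0:L=-L
    return (round(cx,1),round(cy,1)),tuple(round(float(v),1) for v in sorted((w,h))),round(float(np.degrees(np.arctan2(L[1],L[0]))),2)
E
python3 - <<'E'
from h import *
im=cv2.imread("pics/top0.png");c=get_calibration("top")
cs,back=seg(im)
Z=dict(block=.048,bar=.078,board=.018,knob=.150)
for n,q in cs.items(): print(n,*rect(c,q,back,Z.get(n,.038)))
E
```

```text
block (578.2, -78.6) (119.5, 220.1) -6.84
bar (534.1, -69.8) (24.6, 68.2) -6.33
steel0 (602.3, 19.9) (21.7, 140.9) 9.04
steel1 (698.4, 20.3) (22.3, 30.8) -80.36
steel2 (711.2, -62.0) (22.0, 64.7) -81.75
board (582.6, -77.0) (225.1, 328.8) 9.13
knob (663.9, -15.0) (36.0, 46.2) 0.23
```

```bash
python3 -m jog '{"linear":[[50,-30,0],[50,-40,0],[40,-55,0],[40,-60,0],[40,-60,0],[30,-60,0],[30,-60,0],[20,-60,0],[20,-60,0],[20,-60,0],[20,-60,0],[10,-60,0]],"turn":[0.13,0.13,0.13,0.13,0.13,0.13,0.13,0.13,0.13,0.13,0.13,0.13]}' 1 40
```

```text
t: 1.6
tcp_pos: [0.5044, -0.029, 0.4046]
tool_rot: [0.056, 0.998, 0.0, 0.0]
force: [0.5, 0.1, -0.1]
finger_gap: 0.998
gripper_force: 0.0
```

```bash
python3 -m jog '{"linear":[[0,-9,0],[0,0,0],[0,0,0]],"turn":[0,0,0]}'; python3 - <<'E'
from h import *
c=get_calibration("wrist");im=snapshot("wrist");cv2.imwrite("pics/w1.png",im[:,:,::-1])
for p in [(.554,-.0721,.078),(.5242,-.0687,.078),(.5341,-.0698,.078),(.7,-.0475+.0167,.038)]: print(p,proj(c,p))
E
```

```text
t: 1.98
tcp_pos: [0.5032, -0.0344, 0.4045]
tool_rot: [0.056, 0.998, 0.0, -0.001]
force: [-0.3, 0.8, 0.6]
finger_gap: 0.999
gripper_force: 0.0
(0.554, -0.0721, 0.078) [222.2393749  235.07832276]
(0.5242, -0.0687, 0.078) [221.47259042 204.04110098]
(0.5341, -0.0698, 0.078) [221.76387706 214.52443331]
(0.7, -0.0308, 0.038) [278.7270625  336.19762521]
```

View pics/w1.png

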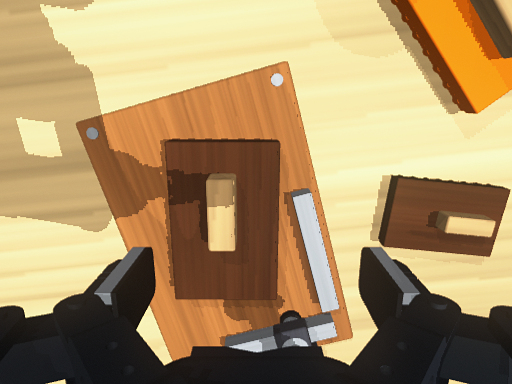

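The wrist view shows the bar centred near (221,213), against a predicted (222,214.5). The bar is upright in the picture, so the tool is aligned with it. Moving over it and descending.

```bash
python3 -m jog '{"linear":[[10,-17,0],[11,-17,0],[0,0,-40],[0,0,-40],[0,0,-40],[0,0,-30],[0,0,-20],[0,0,-6],[0,0,0],[0,0,0]],"turn":[0,0,0,0,0,0,0,0,0,0]}' 1 40
```

```text
t: 3.28
tcp_pos: [0.5253, -0.0702, 0.2295]
tool_rot: [0.056, 0.998, -0.0, 0.001]
force: [0.2, 0.5, 0.7]
finger_gap: 1.001
gripper_force: 0.0
```

```bash
python3 -m jog '{"linear":[[0,0,0],[0,0,0],[0,0,0],[0,0,0],[0,0,0],[0,0,0]],"turn":[0,0,0,0,0,0]}' 0 40
```

```text
t: 4.03
tcp_pos: [0.5248, -0.0699, 0.2291]
tool_rot: [0.056, 0.998, -0.0, 0.0]
force: [-0.4, -1.2, 5.2]
finger_gap: 0.296
gripper_force: 42.0
```

```bash
python3 -m jog '{"linear":[[0,0,0],[0,0,0],[0,0,0],[0,0,0],[0,0,0],[9,2.5,0],[9,2.5,0],[9,2.5,0],[9,2.5,0],[9,2.5,0],[8.5,2,0],[0,0,0]],"turn":[0.7,0.7,0.7,0.6,0.4,0,0,0,0,0,0,0]}'; python3 - <<'E'
from h import *
im=snapshot("top");cv2.imwrite("pics/t2.png",im[:,:,::-1]);cv2.imwrite("pics/t2c.png",cv2.resize(im[115:265,215:345,::-1],None,fx=4,fy=4,interpolation=cv2.INTER_CUBIC));print(sense()['force'])
E
```

```text
t: 5.52
tcp_pos: [0.5766, -0.0549, 0.2291]
tool_rot: [-0.08, 0.997, 0.001, -0.003]
force: [-6.6, -0.9, 10.5]
finger_gap: 0.292
gripper_force: 42.7
[-5.83759303 -0.1280676  10.25861624]
```

View pics/t2c.png

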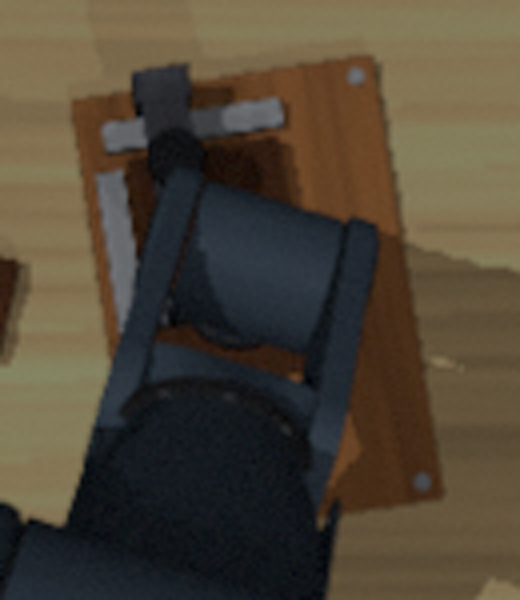

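The top view shows the block now parallel to the jig, with small gaps left to both stops (block's far-left corner near (135,165) in the crop). Now I push gently into the stops and watch the force.

```bash
python3 -m jog '{"linear":[[2,0.3,0],[2,0.3,0],[1,0.2,0],[0,0,0]],"turn":[0,0,0,0]}'; python3 -m jog '{"linear":[[-0.3,2,0],[-0.2,1,0],[-0.2,1,0],[0,0,0]],"turn":[0,0,0,0]}'
```

```text
t: 6.08
tcp_pos: [0.5799, -0.0543, 0.2291]
tool_rot: [-0.08, 0.997, 0.001, -0.005]
force: [-10.9, -2.1, 13.7]
finger_gap: 0.295
gripper_force: 43.1
t: 6.58
tcp_pos: [0.5814, -0.0514, 0.2291]
tool_rot: [-0.08, 0.997, -0.001, -0.002]
force: [-4.4, -5.5, 8.6]
finger_gap: 0.294
gripper_force: 42.4
```

```bash
python3 -m jog '{"linear":[[1,0.2,0.3],[1,0.2,0],[1,0.2,0],[0,0,0]],"turn":[0,0,0,0]}'; python3 -m jog '{"linear":[[-0.2,1,0],[-0.2,1,0],[0,1,0],[0,0,0]],"turn":[0,0,0,0]}'
```

```text
t: 7.08
tcp_pos: [0.5835, -0.0504, 0.2291]
tool_rot: [-0.079, 0.997, 0.0, -0.003]
force: [-7.2, -4.0, 9.4]
finger_gap: 0.293
gripper_force: 42.5
t: 7.58
tcp_pos: [0.584, -0.0489, 0.2292]
tool_rot: [-0.08, 0.997, -0.002, -0.002]
force: [-4.8, -11.4, 6.9]
finger_gap: 0.295
gripper_force: 42.2
```

```bash
python3 -m jog '{"linear":[[2,0.3,0],[1,0.2,0],[0,0,0]],"turn":[0,0,0]}'; python3 -m jog '{"linear":[[-0.2,1,0],[-0.2,1,0],[0,0,0]],"turn":[0,0,0]}'
```

```text
t: 7.95
tcp_pos: [0.5851, -0.0489, 0.2291]
tool_rot: [-0.08, 0.997, -0.002, -0.005]
force: [-12.1, -13.7, 9.8]
finger_gap: 0.296
gripper_force: 42.8
t: 8.32
tcp_pos: [0.5849, -0.0483, 0.2292]
tool_rot: [-0.081, 0.997, -0.003, -0.005]
force: [-12.0, -18.9, 10.3]
finger_gap: 0.292
gripper_force: 42.7
```

```bash
python3 -m jog '{"linear":[[2,0.3,0],[2,0.3,0],[0,0,0]],"turn":[0,0,0]}'; python3 -m jog '{"linear":[[1.5,0.3,0],[0,0,0]],"turn":[0,0]}';python3 - <<'E'
from h import *
s=sense();print(s['ft_torque'],s['force'])
im=snapshot("scene");cv2.imwrite("pics/s3.png",cv2.resize(im[160:280,180:300,::-1],None,fx=5,fy=5,interpolation=cv2.INTER_CUBIC))
E
```

```text
t: 8.7
tcp_pos: [0.5865, -0.0482, 0.229]
tool_rot: [-0.081, 0.997, -0.003, -0.01]
force: [-18.5, -22.9, 14.9]
finger_gap: 0.296
gripper_force: 43.5
t: 8.95
tcp_pos: [0.5871, -0.0482, 0.229]
tool_rot: [-0.081, 0.997, -0.003, -0.011]
force: [-22.1, -24.6, 17.0]
finger_gap: 0.295
gripper_force: 43.7
[-3.81822695  3.03699868 -0.27262706] [-22.11324354 -24.59476916  17.01007079]
```

View pics/s3.png

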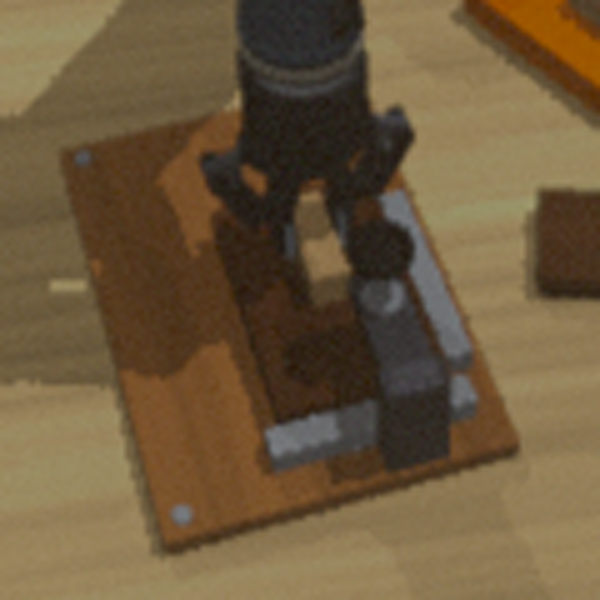

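Flush at the far stop. At the left stop the gripper partly hides the edge, so I unload, release, rise and check it from the wrist camera.

```bash
python3 -m jog '{"linear":[[-2,-1.5,0],[-2,-1.5,0],[0,0,0]],"turn":[0,0,0]}'; python3 -m jog '{"linear":[[0,0,0],[0,0,0],[0,0,0],[0,0,0],[0,0,0],[0,0,10],[0,0,30],[0,0,40],[0,0,50],[0,0,50],[0,0,0],[0,0,0]],"turn":[0,0,0,0,0,0,0,0,0,0,0,0]}' 1; python3 - <<'E'
from h import *
c=get_calibration("wrist");im=snapshot("wrist");cv2.imwrite("pics/w4.png",im[:,:,::-1])
E
```

```text
t: 9.38
tcp_pos: [0.5856, -0.049, 0.229]
tool_rot: [-0.08, 0.997, -0.001, -0.006]
force: [-12.7, -13.4, 11.8]
finger_gap: 0.294
gripper_force: 43.0
t: 10.88
tcp_pos: [0.5887, -0.0463, 0.4091]
tool_rot: [-0.079, 0.997, 0.0, -0.0]
force: [-0.0, 0.2, -0.2]
finger_gap: 1.0
gripper_force: 0.0
```

View pics/w4.png

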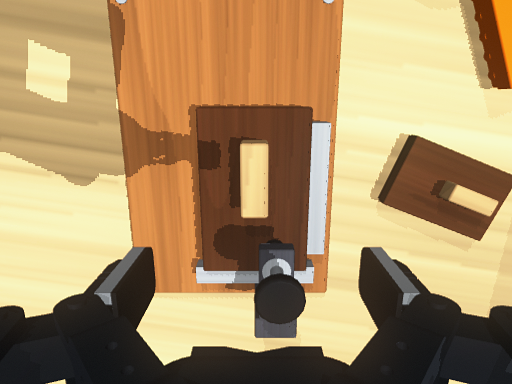

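The wrist view shows the block against both stops: its right edge at columns 308–311 meets the left stop, and its lower edge at row ~268 meets the far stop. Checking this in numbers.

```bash
python3 - <<'E'
from h import *
im=cv2.imread("pics/w4.png");c=get_calibration("wrist")
g=im.astype(float).sum(2)
yaw=np.radians(9.1);O=np.array([.5931,-.0475]);R=np.array([[np.cos(yaw),-np.sin(yaw)],[np.sin(yaw),np.cos(yaw)]])
J=lambda uv,z:np.round((R.T@(ray(c,uv,z)-O))*1000,1)
for r in (135,165,195,225,245):
    d=np.diff(g[r-2:r+3].mean(0)); a=295+np.argmax(d[295:325]); b=315+np.argmax(np.abs(d[318:345]))+3
    print(r,'blk right',a+.5,J((a+.5,r),.048),'stop outer',b+.5,J((b+.5,r),.038))
for col in (215,235,295,302):
    d=np.diff(g[:,col-2:col+3].mean(1)); a=90+np.argmin(d[90:120]); b=255+np.argmax(d[255:275]); e=np.argmin(d[272:292])+272
    print(col,'near',a+.5,J((col,a+.5),.048),'far',b+.5,J((col,b+.5),.048),'stop outer',e+.5,J((col,e+.5),.038))
h=cv2.cvtColor(im,cv2.COLOR_BGR2HSV)
m=((h[:,:,2]>150)&(h[:,:,1]<150)).astype(np.uint8);m[:, :225]=0;m[:,280:]=0;m[:130]=0;m[225:]=0
q=max(cv2.findContours(m,0,1)[0],key=cv2.contourArea);print('bar',rect(c,q,lambda p:np.asarray(p,float),.078))
E
```

```text
135 blk right 311.5 [-38.4  53.8] stop outer 335.5 [-37.4  78.9]
165 blk right 310.5 [-9.5 54. ] stop outer 333.5 [-7.6 78.7]
195 blk right 308.5 [20.8 53.3] stop outer 326.5 [23.6 73.3]
225 blk right 307.5 [52.6 53.5] stop outer 324.5 [56.3 73. ]
245 blk right 306.5 [74.6 53.4] stop outer 328.5 [79.  78.5]
215 near 103.5 [-67.3 -37. ] far 270.5 [103.9 -42.5] stop outer 282.5 [123.8 -44.3]
235 near 104.5 [-66.5 -18.5] far 270.5 [103.9 -21.3] stop outer 282.5 [123.8 -22.2]
295 near 105.5 [-65.6  37.3] far 270.5 [103.9  42.3] stop outer 278.5 [118.9  43.8]
302 near 105.5 [-65.6  43.8] far 270.5 [103.9  49.7] stop outer 282.5 [123.8  51.7]
bar ((592.8, -48.5), (24.7, 68.1), 8.61)
```

The block is flush: its edges lie 20 mm inside each stop's outer edge, within about 0.5 mm, and its near end is at −66. Next I shut the fingers and go over the knob at world (666, −15.6).

```bash
python3 -m jog '{"linear":[[20,8,0],[20,8,0],[20,8,0],[17,7,0],[0,0,-30],[0,0,-30],[0,0,-15],[0,0,0],[0,0,0],[0,0,0]],"turn":[0,0,0,0,0,0,0,0,0,0]}' 0 40; python3 - <<'E'
from h import *
im=snapshot("scene");cv2.imwrite("pics/s5.png",cv2.resize(im[140:260,200:320,::-1],None,fx=5,fy=5,interpolation=cv2.INTER_CUBIC))
E
```

```text
t: 12.18
tcp_pos: [0.6666, -0.0156, 0.3354]
tool_rot: [-0.079, 0.997, -0.0, 0.001]
force: [0.5, -0.3, 0.0]
finger_gap: -0.002
gripper_force: 0.0
```

View pics/s5.png

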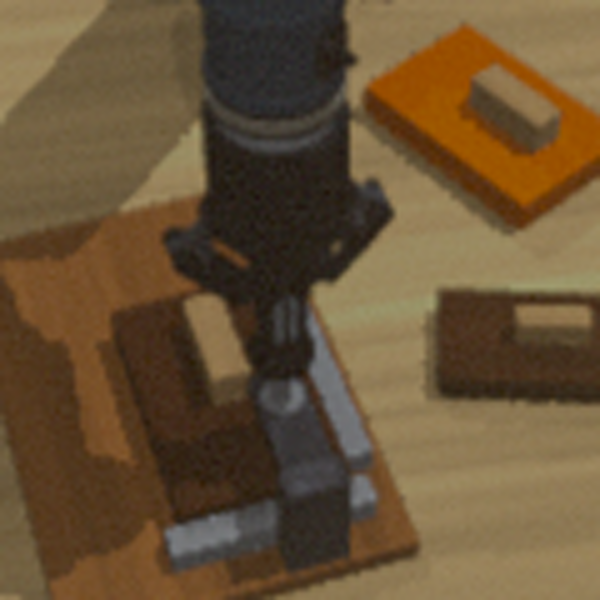

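The shut fingers stand centred over the black knob at about (283,345), and the block is still flush. Pressing in small steps.

```bash
python3 -m jog '{"linear":[[0,0,-6],[0,0,-6],[0,0,-3],[0,0,-2],[0,0,0],[0,0,0]],"turn":[0,0,0,0,0,0]}'
```

```text
t: 12.98
tcp_pos: [0.6663, -0.0155, 0.3175]
tool_rot: [-0.079, 0.997, -0.0, 0.0]
force: [-1.3, -0.2, 4.9]
finger_gap: 0.0
gripper_force: 2.4
```

```bash
python3 -m jog '{"linear":[[0,0,-2],[0,0,-2],[0,0,-1],[0,0,0],[0,0,0]],"turn":[0,0,0,0,0]}'
```

```text
t: 13.6
tcp_pos: [0.6662, -0.0155, 0.3135]
tool_rot: [-0.079, 0.997, -0.0, 0.0]
force: [-2.7, 0.6, 10.3]
finger_gap: -0.0
gripper_force: 4.7
```

```bash
python3 -m jog '{"linear":[[0,0,-2],[0,0,-2],[0,0,-1],[0,0,0],[0,0,0],[0,0,0]],"turn":[0,0,0,0,0,0]}'
```

```text
t: 14.35
tcp_pos: [0.6662, -0.0155, 0.3095]
tool_rot: [-0.079, 0.997, -0.0, 0.001]
force: [-3.8, 0.5, 13.2]
finger_gap: 0.002
gripper_force: 6.6
```

```bash
python3 -m jog '{"linear":[[0,0,-1],[0,0,0],[0,0,0],[0,0,0],[0,0,0],[0,0,0]],"turn":[0,0,0,0,0,0]}'; python3 - <<'E'
from h import *
im=snapshot("scene");cv2.imwrite("pics/s6.png",cv2.resize(im[140:260,200:320,::-1],None,fx=5,fy=5,interpolation=cv2.INTER_CUBIC));print(sense()['force'])
E
```

```text
t: 15.1
tcp_pos: [0.6662, -0.0155, 0.3086]
tool_rot: [-0.079, 0.997, -0.0, 0.001]
force: [-3.1, -0.3, 14.6]
finger_gap: -0.0
gripper_force: 7.0
[-3.52299955  0.39915836 14.11983982]
```

View pics/s6.png

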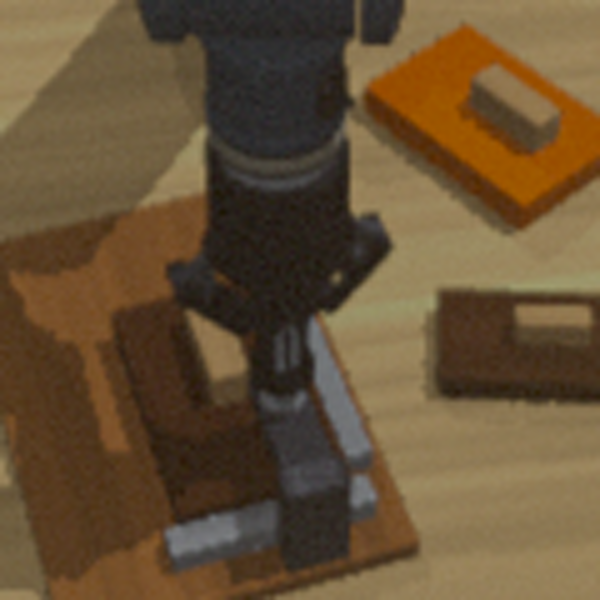

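The knob is pushed down to about (283,375), the block is still flush, and 14 N with the TCP at 308.6 mm both give about 14.5 mm of travel. Handing in.

```bash
python3 -c "
from station import *
print(sign_off())"
```

```text
the job is handed in; nothing more can be done
None
```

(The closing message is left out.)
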